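# Roll a bottle to the camera's focus line

## Task

Get the amber bottle photographed for cracks: first stand the jar that is still on the inspection board in the tray with the other jars. Then roll the lying bottle, by pushing gently on its side and without lifting it, until it rests right on the focus line, taking care that it does not run past. Lay the scale bar flat inside its printed outline in front of the camera and press the release button fully down when everything is in place, leaving the other things on the bench where they are.

Things in the scene. Friction and masses are not known exactly. Their poses are not given: they have to be found in the camera images.
- bottle: amber glass bottle lying on the board, 0.2 to 0.4 kg. Origin on its axis, mid-length; x = its axis, base to cap (away from the robot). Straight wall 86 mm in diameter, x = -90 to +28 mm; shoulder, 54 mm cap on to +90. Axis 43 mm above the board. Pushed level at axis height it rolls, keeping its heading (within 0.07 rad of the line's); let go at 15 mm/s it coasts 0 to 6 mm, at 50 mm/s 10 to 30
- focus_line (a point): middle of the focus line, a black line 250 x 3 mm printed on the board's upper face (18 mm above the bench). x along the line, y across it towards the camera, z up. The bottle must come to rest with its axis straight above this line, its origin within 40 mm of the line's middle; it starts 13 to 19 cm away on the -y side
- scale_place (a point): middle of the place for the scale bar, on the board's upper face: an outline 146 x 45 mm printed in thin black lines, 115 mm from the focus line towards the camera. x along its length (parallel to the focus line), y towards the camera, whose ring light begins 110 mm farther on
- station: inspection station, fixed: matt grey board 300 x 420 x 18 mm with printed marks and, on a plate past its +y edge, a low black camera with ring light looking along -y. Origin on the bench under the board's middle; x along the focus line (away from the robot), y towards the camera. Focus line at y = +50 mm, outline at y = +165 mm, camera within x = -50 to +50, y = +275 to +430 mm, up to 106 mm high
- jar: white wide-mouth plastic jar that stands on the board on or near the focus line, 85 mm tall, 0.14 kg. Body 62 mm in diameter, screw cap (the upper 22 mm) 58 mm in diameter. Origin at the middle of its underside, z up
- tray: grey open tray on the bench, fixed, 160 x 220 mm (its x and y), walls 30 mm high and 4 mm thick, floor 4 mm thick. Origin at the middle of its underside. The -y half holds two jars; the +y half (middle at about x = 0, y = +45 mm) is free for the jar, which must stand upright on the floor
- jar_a: jar like the one on the board, already in the tray's -y half; origin at the middle of its underside. To be left alone
- jar_b: jar like the one on the board, already in the tray's -y half; origin at the middle of its underside. To be left alone
- scale_bar: aluminium scale bar with engraved ticks, lying loose and flat on the bench right of the board, 120 x 25 x 12 mm (its x, y, z), 0.09 kg. Origin at the middle of its underside, x along its length, z up. Either way round will do in the outline
- release (a joint): travel of the round black push button of the camera release: 0 up, 0.006 m fully down; it springs back and needs about 5 N. Pressed counts from 0.0045 m
- release_top (a point): centre of the upper face of the release button (36 mm in diameter), about 44 mm above the bench, on a grey box 74 x 74 mm that is fixed to the bench on the robot's side of the camera; it is pressed straight down
- marker_pen: marker pen, 110 mm long, 16 mm thick, on the board's far corner nearest the camera; origin at its underside. To be left alone
- petri_dish: clear petri dish, 96 mm in diameter, 16 mm high, on the bench beside the camera, on the side away from the robot; origin at the middle of its underside. To be left alone
- wash_bottle: white wash bottle with a bent spout, 72 mm in diameter, 190 mm high, on the bench beyond the board; origin at the middle of its underside. To be left alone
- reagent_bottle: clear bottle with a blue cap, 86 mm in diameter, 180 mm high, on the bench beyond the board; origin at the middle of its underside. To be left alone
There are look-alikes about, which are no part of the job. Of the things like the bottle, leave any that is green; of the rest the smaller one is meant. What is shaped like the jar but purple is not meant.

How it is judged:
On the way, in this order (a step that is already met when the one before it is completed fails the run):
1. the jar stands in the tray, let go (x of jar in the frame of tray between -0.055 and 0.055 m and y of jar in the frame of tray between -0.085 and 0.085 m and z of jar in the frame of tray below 0.012 m and angle between jar's own z axis and vertical below 0.1 rad and linear speed of jar below 0.02 m/s and contact force between the fingers and jar below 0.1 N), for 0.2 s.
2. the bottle lies still along the focus line (y of bottle in the frame of focus_line between -0.01 and 0.01 m and x of bottle in the frame of focus_line between -0.04 and 0.04 m and z of bottle in the frame of focus_line below 0.048 m and angle between the x axis of bottle and the x axis of focus_line, either way round below 0.13 rad and linear speed of bottle below 0.008 m/s and contact force between the fingers and bottle below 0.5 N), for 0.3 s.
3. the scale bar lies flat inside its outline, let go, the bottle still on the line (y of scale_bar in the frame of scale_place between -0.014 and 0.014 m and x of scale_bar in the frame of scale_place between -0.018 and 0.018 m and z of scale_bar in the frame of scale_place between -0.004 and 0.005 m and angle between the x axis of scale_bar and the x axis of scale_place, either way round below 0.14 rad and angle between scale_bar's own z axis and vertical below 0.1 rad and linear speed of scale_bar below 0.02 m/s and y of bottle in the frame of focus_line between -0.01 and 0.01 m and x of bottle in the frame of focus_line between -0.04 and 0.04 m and z of bottle in the frame of focus_line below 0.048 m and angle between the x axis of bottle and the x axis of focus_line, either way round below 0.13 rad and linear speed of bottle below 0.008 m/s and contact force between the fingers and scale_bar below 0.1 N), for 0.2 s.
4. the release button is pressed with everything in place (value of joint release above 0.0045 m and x of jar in the frame of tray between -0.055 and 0.055 m and y of jar in the frame of tray between -0.085 and 0.085 m and z of jar in the frame of tray below 0.012 m and angle between each of jar, scale_bar's own z axis and vertical below 0.1 rad and linear speed of each of jar, scale_bar below 0.02 m/s and y of bottle in the frame of focus_line between -0.01 and 0.01 m and x of bottle in the frame of focus_line between -0.04 and 0.04 m and z of bottle in the frame of focus_line below 0.048 m and angle between the x axis of bottle and the x axis of focus_line, either way round below 0.13 rad and linear speed of bottle below 0.008 m/s and y of scale_bar in the frame of scale_place between -0.014 and 0.014 m and x of scale_bar in the frame of scale_place between -0.018 and 0.018 m and z of scale_bar in the frame of scale_place between -0.004 and 0.005 m and angle between the x axis of scale_bar and the x axis of scale_place, either way round below 0.14 rad), for 0.03 s.
At the end, for the whole second after the job is handed in: Jar upright in the tray; bottle at rest, its axis within 10 mm of straight above the focus line, 0.13 rad of its direction and 40 mm of its middle; scale bar flat in its outline (14 mm across, 18 mm along, 0.14 rad); button was pressed and has sprung back (x of jar in the frame of tray between -0.055 and 0.055 m and y of jar in the frame of tray between -0.085 and 0.085 m and z of jar in the frame of tray below 0.012 m and angle between each of jar, scale_bar's own z axis and vertical below 0.1 rad and linear speed of each of jar, scale_bar below 0.02 m/s and y of bottle in the frame of focus_line between -0.01 and 0.01 m and x of bottle in the frame of focus_line between -0.04 and 0.04 m and z of bottle in the frame of focus_line below 0.048 m and angle between the x axis of bottle and the x axis of focus_line, either way round below 0.13 rad and linear speed of bottle below 0.008 m/s and y of scale_bar in the frame of scale_place between -0.014 and 0.014 m and x of scale_bar in the frame of scale_place between -0.018 and 0.018 m and z of scale_bar in the frame of scale_place between -0.004 and 0.005 m and angle between the x axis of scale_bar and the x axis of scale_place, either way round below 0.14 rad and value of joint release below 0.002 m); the robot touches nothing.
It fails at once if the bottle ran more than 15 mm past the focus line (y of bottle in the frame of focus_line above 0.015 m).
It fails at once if the bottle was lifted off the board or rolled off it (z of bottle in the frame of focus_line above 0.055 m or z of bottle in the frame of focus_line below 0.035 m).
It fails at once if the bottle was pushed harder than 20 N (contact force between any of the arm, the fingers and bottle above 20 N).
It fails at once if the jar was tipped over (angle between jar's own z axis and vertical above 0.6 rad).
It fails at once if a jar in the tray, the marker pen, petri dish, wash bottle or reagent bottle was moved more than 20 mm (distance of any of jar_a, jar_b, marker_pen, petri_dish, wash_bottle, reagent_bottle from where it was at the start of the episode above 0.02 m).
It also fails if it takes over 72 s, if anything falls off the work surface, if the arm or the gripper's body presses on something with over 40 N, if the wrist force passes 120 N, or if a joint passes its speed limit or range.

## Robot

A 6-joint arm with a two-finger parallel gripper is mounted at the origin on the work surface. World frame = base frame: x ahead of the robot, y to its left, z up, the work surface at z = 0. Lengths are in m, angles in rad, forces in N, time in s.
With the tool pointing down it reaches from about 0.35 to 0.775 m from the base axis. Payload 7.3 kg.
Tool frame: the origin (TCP) lies at the very end of the fingers, on their centre line; the grasp point (between the pads) lies 19 mm behind it; z points along the fingers, x is the direction in which the jaws open and shut, and the axes are right-handed (so a half turn about z gives the same grasp; the last joint's range is limited). The gripper opens to 92 mm and grips with 3 to 60 N. Pads are 19 mm wide; open, the fingers measure 130 mm over their backs; the gripper's body (75 mm by 190 mm) begins 47 mm behind the grasp point.
Start: joints at [-1.469, 0.342, 1.524, -0, 1.275, -0.146], TCP at [0.129, -0.509, 0.227] pointing down, gripper open.
Joint ranges: [-2.53, 2.53], [-0.77, 2.02], [0.04, 2.7], [-1, 4.14], [0.28, 2.66], [-3.11, 3.11]. Speed limits (rad/s): [2.57, 2.57, 3.14, 3.14, 3.14, 3.14].

## Interface

Orientations are given as [roll, pitch, yaw] about the fixed x, y, z axes, in that order (R = Rz(yaw) Ry(pitch) Rx(roll)).
In Python, from cell import robot, read_camera, nets gives the robot as it stands. The module is installed in compiled form; this text tells all that it offers.
- The arm moves only by the tool carry_out, never from a script. Its arguments are lists of equal length, an entry for each row: "translation": the shift along the tool's x, y, z in m, a list of three; "turn": the turn, a rotation vector about the tool's x, y, z in rad, a list of three; "gripper": the gripper's target within -1 to 1 (shut at 1, half-way at 0, fully open at -1). A call has 1 to 10 rows; each row shifts and turns the commanded pose from where the row before left it, along the tool's axes as they then stand; what a row does not reach is not made up. A row lasts 1/10 s, in which the tool goes at most 50 mm and 8.59 degrees, less where a joint would pass 70% of its speed; a pose out of reach is approached as far as the arm can. A call with a gripper value outside its range is refused whole. The fingers move at their own pace and stop on an object; "squeeze" is the grip in N (left out, the last holds). Time passes only in rows, so rows that do not move let the fingers close. It gives the time, the measured TCP pose, the force and the opening at its end, in the units of the state.
- robot.observe(): the state, without advancing time (a new reading comes with each control period).
- read_camera(name): name is "side" or "top" or "wrist"; returns a dict with "img" (480x640x3 uint8, red, green, blue), "fx", "fy", "cx", "cy" (pixels), "world_from_camera" (4x4, takes a point from camera to world coordinates). Camera axes: x right, y down, z forward; pixel columns grow to the right and rows downward; lengths in m; the calibration is good to about 2 mm. A picture is of the moment at which its call begins. There is no depth.
- robot.hand_in(): hands the job in, once; it reports no verdict.
Trained networks look in a picture, given as the dict that the camera call returned (one of the last four; its "shot" number tells which), for a name from the list of things; names that differ only in an ending like _2 or _b are one class to them, and where a whole thing is asked for, a point or a joint stands for the part that bears it (a point fixed in the world has none). Each returns a list of dicts, best first, with "score" (0 to 1); they miss things now and then, are a little off and sometimes report something else, mostly with a low value. They report only what shows in the picture. A call takes as long as a camera call. They do not tell look-alikes from the thing itself.
- nets.regions_of(picture, name): "region" (480x640 bool, what is visible of it) and "pixel" ([column, row] in pixels, amid what is visible of it).
- nets.tip_of(picture, name): "pixel" ([column, row] in pixels: a listed point, or the origin of a listed thing).
The state is a dict: "time": time; "qpos": joint angles; "qvel": joint speeds; "joint_efforts": joint torques, N m; "tool_pos": TCP position; "tool_rot": TCP orientation; "contact_force": force on the tool from outside, world axes, zero at the start; "torque": the same for the moment, N m; "opening": finger opening in m.
Only numpy, scipy, OpenCV 4.12 (cv2) and the standard library are available. Lean on these libraries where they do the work, as an engineer would, in place of code of your own. Each camera call takes 0.05 s, during which the arm holds its last target. There are 200 camera calls.

## Working session

There is one attempt and no reset: what is moved stays moved. The work goes in short steps, Python scripts to look and compute and a tool call to move; the robot and the scene stay as the last step left them, time stands still between calls to the robot, and variables do not carry over. Pictures are saved under pics/ and viewed, about 8 in all and at most 12, crops included, and the job is handed in when it is done.

Besides the shell and the picture viewer there is one more tool, called after "Emit:" by a JSON object that holds its "api" and its "payload", one argument or row to a line. carry_out: Moves the arm, as the interface text tells. Its arguments: {"type":"object","properties":{"translation":{"type":"array","items":{"type":"array","items":{"type":"number"}}},"turn":{"type":"array","items":{"type":"array","items":{"type":"number"}}},"gripper":{"type":"array","items":{"type":"number"}},"squeeze":{"type":"number"}},"required":["translation","turn","gripper"]}

```bash
mkdir -p pics
cat > h.py <<'E'
import numpy as np, cv2
from cell import robot, read_camera, nets
def ray(p,px,z):
    T=np.array(p["world_from_camera"]); d=T[:3,:3]@np.array([(px[0]-p["cx"])/p["fx"],(px[1]-p["cy"])/p["fy"],1])
    o=T[:3,3]; return o+d*(z-o[2])/d[2]
def proj(p,X):
    T=np.linalg.inv(np.array(p["world_from_camera"])); c=T[:3,:3]@np.array(X)+T[:3,3]
    return np.array([p["fx"]*c[0]/c[2]+p["cx"],p["fy"]*c[1]/c[2]+p["cy"]])
def save(p,n): cv2.imwrite(f"pics/{n}.png",p["img"][:,:,::-1])
E
python3 - <<'E'
from h import *
np.set_printoptions(precision=3,suppress=True)
P={n:read_camera(n) for n in("top","side")}
for n,p in P.items():
    save(p,n+"0"); print(n,p["fx"],np.array(p["world_from_camera"]))
    for t in ["bottle","focus_line","scale_place","station","jar","tray","scale_bar","release_top","marker_pen"]:
        try: print(t,[(np.round(r["pixel"],1).tolist(),round(r["score"],2),ray(p,r["pixel"],0)[:2].round(3).tolist()) for r in nets.tip_of(p,t)][:6])
        except Exception as e: print(t,e)
print(robot.observe())
E
```

```text
top 577.3562520400526 [[ 0.014 -0.993  0.114  0.326]
 [-1.    -0.016 -0.016 -0.05 ]
 [ 0.018 -0.114 -0.993  1.532]
 [ 0.     0.     0.     1.   ]]
bottle [([407.6, 363.6], 0.84, [0.185, -0.315]), ([307.0, 211.0], 0.57, [0.585, -0.046])]
focus_line [([255.3, 216.7], 0.79, [0.567, 0.093])]
scale_place [([208.6, 221.6], 0.75, [0.552, 0.217])]
station [([269.5, 218.9], 0.73, [0.562, 0.054]), ([431.8, 274.6], 0.68, [0.419, -0.381]), ([452.3, 291.3], 0.39, [0.376, -0.435])]
jar [([450.5, 290.0], 0.88, [0.379, -0.43]), ([235.6, 307.1], 0.85, [0.326, 0.138]), ([452.7, 260.5], 0.74, [0.458, -0.437]), ([249.9, 228.0], 0.72, [0.536, 0.106])]
tray [([432.3, 274.0], 0.92, [0.421, -0.382])]
scale_bar [([417.6, 206.7], 0.76, [0.602, -0.344])]
release_top [([177.7, 270.8], 0.57, [0.419, 0.294]), ([451.9, 288.1], 0.21, [0.384, -0.434])]
marker_pen [([270.5, 215.5], 0.71, [0.571, 0.052])]
side 543.2674293284864 [[-0.984 -0.132  0.121  0.355]
 [-0.179  0.688 -0.703  0.837]
 [ 0.01  -0.714 -0.7    0.948]
 [ 0.     0.     0.     1.   ]]
bottle [([286.4, 234.4], 0.95, [0.594, -0.109]), ([460.2, 413.2], 0.
[... 400 characters left out ...]
71, [0.33, 0.126]), ([358.5, 163.7], 0.62, [0.453, -0.435])]
tray [([365.3, 179.0], 0.81, [0.426, -0.368])]
scale_bar [([302.5, 177.2], 0.82, [0.6, -0.342])]
release_top [([332.2, 373.5], 0.86, [0.419, 0.26])]
marker_pen [([217.4, 332.4], 0.75, [0.672, 0.208])]
{'time': 1.0, 'qpos': array([-1.469,  0.342,  1.524,  0.   ,  1.275, -0.146]), 'qvel': array([ 0.   , -0.   , -0.   , -0.   ,  0.   , -0.002]), 'joint_efforts': array([ -0.   , -43.114, -24.448,   0.072,   0.048,  -0.   ]), 'tool_pos': array([ 0.129, -0.509,  0.227]), 'tool_rot': array([-3.142, -0.   , -1.323]), 'contact_force': array([-0.188,  0.565, -0.928]), 'torque': array([ 0.034,  0.007, -0.008]), 'opening': 0.09148569032771434}
```

View pics/top0.png

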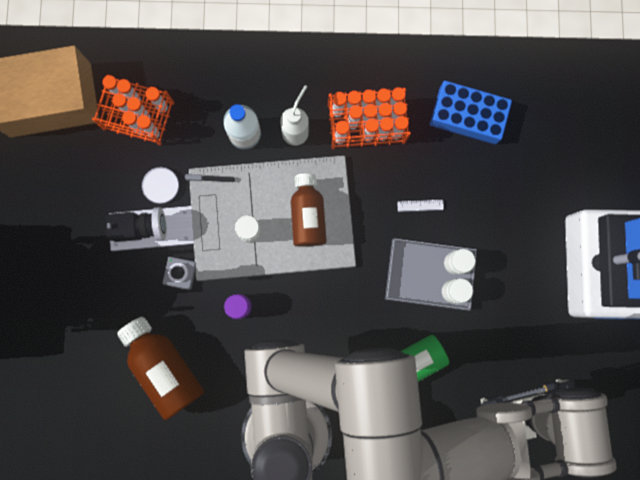

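View pics/side0.png

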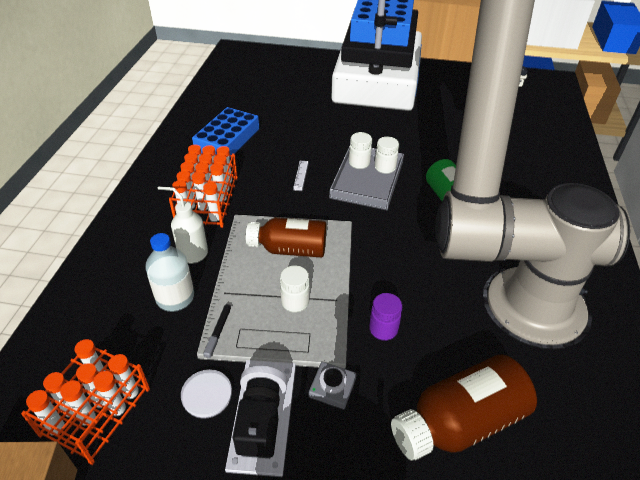

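Top: target bottle ~(308,211), board jar (247,228), outline ~(208,222), scale bar (420,206), tray (432,274) with jars at its right end, release (180,272), purple jar (237,306) and big amber/green bottles as decoys. Now to refine the poses.

```bash
cat > fit.py <<'E'
from h import *
from scipy.optimize import least_squares
np.set_printoptions(precision=4,suppress=True)
def rect(cx,cy,a,w,h,z):
    c,s=np.cos(a),np.sin(a)
    return np.array([[cx+c*u-s*v,cy+s*u+c*v,z] for u,v in((-w/2,-h/2),(w/2,-h/2),(w/2,h/2),(-w/2,h/2))])
def fitc(P,x0,w,h,z,skip=()):
    x=np.array(x0,float)
    for it in range(3):
        obs=[]
        for n,p in P.items():
            g=cv2.cvtColor(p["img"],cv2.COLOR_RGB2GRAY)
            pts=np.array([proj(p,q) for q in rect(*x,w,h,z)],np.float32).reshape(-1,1,2)
            r=cv2.cornerSubPix(g,pts.copy(),(5,5),(-1,-1),(3,50,.01)).reshape(-1,2)
            for i in range(4):
                if (n,i) not in skip: obs.append((n,i,r[i]))
        f=lambda x:np.concatenate([proj(P[n],rect(*x,w,h,z)[i])-o for n,i,o in obs])
        s=least_squares(f,x,loss="soft_l1"); x=s.x
    return x,f(x).reshape(-1,2),[o[:2] for o in obs]
if __name__=="__main__":
    P={n:read_camera(n) for n in("top","side")}
    for n,p in P.items():
        for t,z in [("bottle",.061),("scale_bar",.012),("tray",.03),("jar",.103)]:
            for r in nets.regions_of(p,t)[:4]:
                ys,xs=np.nonzero(r["region"]); 
                W=np.array([ray(p,(a,b),z)[:2] for a,b in zip(xs,ys)],np.float32)
                print(n,t,round(r["score"],2),np.array(r["pixel"]),"rect",*[np.array(v).round(3) for v in cv2.minAreaRect(W)])
    a=np.arctan2(-.015,.3)
    # initial station from focus line/scale place tips
    for nm,x0,w,h,z in[("board",(.567,.045,.08),.3,.42,.018),("tray",(.423,-.378,-.1),.16,.22,.03)]:
        for pn in("top","side","both"):
            Q=P if pn=="both" else {pn:P[pn]}
            x,res,l=fitc(Q,x0,w,h,z); print(nm,pn,x); print(res.round(1).tolist())
E
python3 fit.py
```

```text
top bottle 0.89 [308.9 212.7] rect [ 0.58  -0.045] [0.191 0.088] 5.082
top bottle 0.65 [159.4 369.5] rect [0.181 0.322] [0.254 0.123] 35.826
top bottle 0.58 [427.4 352.3] rect [ 0.21  -0.351] [0.089 0.096] 27.802
top bottle 0.27 [245.1 215.6] rect [0.548 0.155] [0.293 0.627] 5.922
top scale_bar 0.85 [419.5 205.8] rect [ 0.604 -0.348] [0.027 0.12 ] 3.412
top tray 0.97 [421.8 275. ] rect [ 0.421 -0.371] [0.223 0.161] 83.196
top jar 0.7 [241.5 122.5] rect [0.785 0.122] [0.12  0.087] 27.551
top jar 0.69 [458.2 262.2] rect [ 0.448 -0.426] [0.056 0.078] 19.186
top jar 0.68 [456.4 290.7] rect [ 0.375 -0.421] [0.057 0.075] 0.858
top jar 0.66 [245.4 226.2] rect [0.521 0.1  ] [0.069 0.058] 46.03
side bottle 0.86 [286.8 233.1] rect [ 0.582 -0.045] [0.19  0.123] 5.111
side bottle 0.78 [441.  177.3] rect [ 0.23  -0.337] [0.18  0.074] 84.435
side bottle 0.65 [468.7 409.5] rect [0.173 0.318] [0.29  0.126] 35.384
side scale_bar 0.76 [300.1 175.7] rect [ 0.605 -0.337] [0.03  0.128] 3.122
side scale_bar 0.51 [186.7 231. ] rect [ 0.857 -0.104] [0.08 0.31] 32.16
side tray 0.72 [365.3 180.3] rect [ 0.421
[... 235 characters left out ...]
ide jar 0.58 [362.9 149. ] rect [ 0.447 -0.363] [0.059 0.161] 6.203
board top [0.5663 0.0502 0.0982]
[[-0.5, 0.4], [0.2, -0.4], [-0.2, -2.3], [0.6, 1.8]]
board side [0.5692 0.0501 0.0948]
[[0.2, -0.9], [-0.2, -2.1], [-0.1, 0.5], [0.0, 0.5]]
board both [0.5662 0.0517 0.1033]
[[-0.9, 0.0], [-0.7, -0.8], [-1.1, -1.9], [0.4, 2.2], [0.6, -0.7], [0.0, -1.2], [-1.2, -3.7], [1.8, 0.2]]
tray top [ 0.4196 -0.3715 -0.112 ]
[[-0.1, -0.0], [-0.0, 0.1], [-0.1, -0.1], [0.3, -0.0]]
tray side [ 0.4202 -0.3681 -0.1125]
[[0.2, 0.2], [0.1, -0.8], [-0.4, 1.3], [0.1, -0.6]]
tray both [ 0.4201 -0.371  -0.1116]
[[-0.3, -0.2], [-0.0, 0.2], [-0.3, -0.2], [0.1, -0.2], [0.1, 0.1], [0.2, -1.3], [-0.1, 0.7], [0.3, -1.3]]
```

Emit:
{"api": "carry_out", "payload": {
  "translation": [
    [0,0,0],
    [0,0,0],
    [0,0,0],
    [0,0,0],
    [0,0,0],
    [0,0,0],
    [0,0,0],
    [0,0,0],
    [0,0,0],
    [0,0,0]
  ],
  "turn": [
    [0,0,-0.1418],
    [0,0,-0.1418],
    [0,0,-0.1418],
    [0,0,-0.1418],
    [0,0,-0.1418],
    [0,0,-0.1418],
    [0,0,-0.1418],
    [0,0,-0.1418],
    [0,0,-0.1418],
    [0,0,-0.1418]
  ],
  "gripper": [-1,-1,-1,-1,-1,-1,-1,-1,-1,-1]
}}

```text
time: 2.5
tool_pos: [0.1288, -0.509, 0.2267]
tool_rot: [3.142, -0.0, 0.101]
contact_force: [-0.7, -0.6, -0.3]
opening: 0.0917
```

Emit:
{"api": "carry_out", "payload": {
  "translation": [
    [0.0286,-0.0357,0],
    [0.0286,-0.0357,0],
    [0.0286,-0.0357,0],
    [0.0286,-0.0357,0],
    [0.0286,-0.0357,0],
    [0.0286,-0.0357,0],
    [0.0286,-0.0357,0],
    [0.0286,-0.0357,0],
    [0.0286,-0.0357,0],
    [0.0286,-0.0357,0]
  ],
  "turn": [
    [0,0,0],
    [0,0,0],
    [0,0,0],
    [0,0,0],
    [0,0,0],
    [0,0,0],
    [0,0,0],
    [0,0,0],
    [0,0,0],
    [0,0,0]
  ],
  "gripper": [-1,-1,-1,-1,-1,-1,-1,-1,-1,-1]
}}

```text
time: 3.5
tool_pos: [0.3804, -0.1248, 0.227]
tool_rot: [3.141, -0.001, 0.095]
contact_force: [0.8, -0.9, -0.1]
opening: 0.092
```

Emit:
{"api": "carry_out", "payload": {
  "translation": [
    [0.0286,-0.0357,0],
    [0.0286,-0.0357,0],
    [0.0286,-0.0357,0],
    [0.0286,-0.0357,0],
    [0.0286,-0.0357,0],
    [0.0286,-0.0357,0],
    [0,0,0],
    [0,0,0]
  ],
  "turn": [
    [0,0,0],
    [0,0,0],
    [0,0,0],
    [0,0,0],
    [0,0,0],
    [0,0,0],
    [0,0,0],
    [0,0,0]
  ],
  "gripper": [-1,-1,-1,-1,-1,-1,-1,-1]
}}

```text
time: 4.3
tool_pos: [0.5301, 0.1038, 0.2261]
tool_rot: [3.141, 0.001, 0.097]
contact_force: [0.4, -0.6, -0.4]
opening: 0.0914
```

Run:
```python
from h import *
np.set_printoptions(precision=4,suppress=True)
p=read_camera("wrist"); save(p,"w1"); print(np.array(p["world_from_camera"]),p["fx"])
for t,z in[("jar",.018),("focus_line",.018),("scale_place",.018),("bottle",.061),("release_top",.044)]:
    print(t,[(np.array(r["pixel"]).round(1),round(r["score"],2),ray(p,r["pixel"],z)[:2]) for r in nets.tip_of(p,t)])
for r in nets.regions_of(p,"jar"):
    c,rad=cv2.minEnclosingCircle(np.argwhere(r["region"])[:,::-1].astype(np.float32)); print(r["score"],c,rad,ray(p,c,.103))
```

```text
[[ 0.9953  0.0925  0.0284  0.522 ]
 [ 0.0967 -0.9471 -0.306   0.1875]
 [-0.0014  0.3073 -0.9516  0.3842]
 [ 0.      0.      0.      1.    ]] 330.660494756852
jar [(array([313.1, 203.4]), 0.96, array([0.5224, 0.1077]))]
focus_line [(array([349.3, 212.8]), 0.91, array([0.5644, 0.1009]))]
scale_place [(array([344.7, 105. ]), 0.88, array([0.5454, 0.2138]))]
bottle [(array([350.5, 346.6]), 0.6, array([ 0.5805, -0.0459])), (array([517.1, 305.3]), 0.22, array([0.7562, 0.0251]))]
release_top []
0.88 (120.0, 167.0) 52.23992919921875 [0.3584 0.1414 0.103 ]
0.68 (315.5178527832031, 216.4107208251953) 38.67143249511719 [0.5255 0.1149 0.103 ]
0.22 (464.0, 0.5) 39.00330352783203 [0.6177 0.2863 0.103 ]
```

View pics/w1.png

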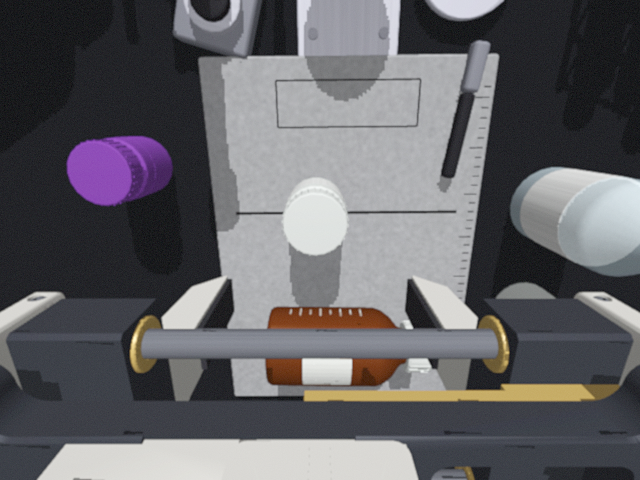

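The wrist view shows the jar at (315,215) on the line (236,213)-(456,211), the outline with corners (277,79)-(420,128), and the bottle partly hidden at (340,346). I'll lower over the jar and grip it.

Run:
```python
from h import *
from scipy.optimize import least_squares
p=dict(fx=330.66,fy=330.66,cx=320,cy=240)
import cell
q=read_camera("wrist")
g=cv2.cvtColor(q["img"],cv2.COLOR_RGB2GRAY)
print(q["cx"],q["cy"])
for px in [(236,213),(456,211),(277,79.5),(420,78.5),(418,126),(278,127.5),(315.5,222)]: print(px,ray(q,px,.103 if px[1]==222 else .018).round(4))
S=lambda s,u,v:(s[0]+np.cos(s[2])*u-np.sin(s[2])*v,s[1]+np.sin(s[2])*u+np.cos(s[2])*v,.018)
M=[((-.125,.05),(236,213)),((.125,.05),(456,211)),((-.073,.1875),(277,79.5)),((.073,.1875),(420,78.5)),((.073,.1425),(418,126)),((-.073,.1425),(278,127.5))]
r=least_squares(lambda s:np.concatenate([proj(q,S(s,*m))-o for m,o in M]),(.567,.05,.095)); print(r.x.round(4),r.fun.round(1))
```

```text
319.17327351730836 236.13742439668894
(236, 213) [0.4361 0.0867 0.018 ]
(456, 211) [0.6855 0.1124 0.018 ]
(277, 79.5) [0.4751 0.2298 0.018 ]
(420, 78.5) [0.6191 0.2442 0.018 ]
(418, 126) [0.6255 0.199  0.018 ]
(278, 127.5) [0.4787 0.1838 0.018 ]
(315.5, 222) [0.5261 0.108  0.103 ]
[0.5661 0.05   0.1011] [ 0.6 -0.3 -0.1 -0.  -0.6  0.6  0.7  0.4 -1.  -0.2  0.4 -0.6]
```

Emit:
{"api": "carry_out", "payload": {
  "translation": [
    [-0.004,-0.002,0.03],
    [0,0,0.03],
    [0,0,0.03],
    [0,0,0.03],
    [0,0,0.03],
    [0,0,0.03],
    [0,0,0],
    [0,0,0],
    [0,0,0],
    [0,0,0]
  ],
  "turn": [
    [0,0,0],
    [0,0,0],
    [0,0,0],
    [0,0,0],
    [0,0,0],
    [0,0,0],
    [0,0,0],
    [0,0,0],
    [0,0,0],
    [0,0,0]
  ],
  "gripper": [-1,-1,-1,-1,-1,-1,-1,0.6,0.6,0.6],
  "squeeze": 15
}}

```text
time: 5.7
tool_pos: [0.5271, 0.1047, 0.0484]
tool_rot: [3.141, -0.003, 0.095]
contact_force: [0.3, -0.5, 0.2]
opening: 0.0726
```

Emit:
{"api": "carry_out", "payload": {
  "translation": [
    [0,0,0],
    [0,0,0],
    [0,0,0],
    [0,0,0],
    [0,0,-0.02],
    [0,0,-0.03],
    [0,0,-0.03],
    [0,0,-0.03],
    [0,0,-0.03],
    [0,0,0]
  ],
  "turn": [
    [0,0,0],
    [0,0,0],
    [0,0,0],
    [0,0,0],
    [0,0,0],
    [0,0,0],
    [0,0,0],
    [0,0,0],
    [0,0,0],
    [0,0,0]
  ],
  "gripper": [0.6,0.6,0.6,0.6,0.6,0.6,0.6,0.6,0.6,0.6]
}}

```text
time: 6.7
tool_pos: [0.5281, 0.1049, 0.1909]
tool_rot: [3.141, -0.008, 0.095]
contact_force: [0.2, 0.7, -1.7]
opening: 0.0617
```

Emit:
{"api": "carry_out", "payload": {
  "translation": [
    [0,0,0],
    [0,0,0],
    [-0.0068,0.055,0],
    [-0.0068,0.055,0],
    [-0.0068,0.055,0],
    [-0.0068,0.055,0],
    [-0.0068,0.055,0],
    [-0.0068,0.055,0],
    [-0.0068,0.055,0],
    [-0.0068,0.055,0]
  ],
  "turn": [
    [0,0,0.1035],
    [0,0,0.1035],
    [0,0,0],
    [0,0,0],
    [0,0,0],
    [0,0,0],
    [0,0,0],
    [0,0,0],
    [0,0,0],
    [0,0,0]
  ],
  "gripper": [0.6,0.6,0.6,0.6,0.6,0.6,0.6,0.6,0.6,0.6]
}}

```text
time: 7.7
tool_pos: [0.4316, -0.2858, 0.1858]
tool_rot: [-3.141, 0.001, -0.112]
contact_force: [0.1, 1.6, -1.0]
opening: 0.0618
```

Emit:
{"api": "carry_out", "payload": {
  "translation": [
    [0,0,0],
    [0,0,0],
    [0,0,0]
  ],
  "turn": [
    [0,0,0],
    [0,0,0],
    [0,0,0]
  ],
  "gripper": [0.6,0.6,0.6]
}}

```text
time: 8.0
tool_pos: [0.4327, -0.2831, 0.186]
tool_rot: [-3.14, 0.001, -0.112]
contact_force: [0.2, -0.6, -2.0]
opening: 0.0614
```

Run:
```python
from h import *
np.set_printoptions(precision=4,suppress=True)
p=read_camera("wrist"); save(p,"w2"); q=read_camera("side")
for n,z in(("jar",.147),("tray",0)):
    print(n,[(np.array(r["pixel"]).round(1),round(r["score"],2),ray(p,r["pixel"],z)[:2]) for r in nets.tip_of(p,n)])
    print(n,[(np.array(r["pixel"]).round(1),round(r["score"],2),ray(q,r["pixel"],z)[:2]) for r in nets.tip_of(q,n)])
print(robot.observe()["tool_pos"])
```

```text
jar [(array([317.6, 263.7]), 0.62, array([ 0.4316, -0.2812]))]
jar [(array([382.1, 322.9]), 0.97, array([0.3363, 0.2296])), (array([363.9, 151.8]), 0.92, array([ 0.4308, -0.2895])), (array([362.2, 161.4]), 0.74, array([ 0.4302, -0.2488])), (array([386.2, 167.2]), 0.62, array([ 0.3701, -0.2367]))]
tray []
tray [(array([365.7, 178.2]), 0.69, array([ 0.4249, -0.372 ]))]
[ 0.4332 -0.2835  0.1868]
```

Emit:
{"api": "carry_out", "payload": {
  "translation": [
    [-0.0015,0.0225,0],
    [-0.0015,0.0225,0],
    [0,0,0.04],
    [0,0,0.04],
    [0,0,0.035],
    [0,0,0.02],
    [0,0,0.008],
    [0,0,0.004],
    [0,0,0.003],
    [0,0,0]
  ],
  "turn": [
    [0,0,0],
    [0,0,0],
    [0,0,0],
    [0,0,0],
    [0,0,0],
    [0,0,0],
    [0,0,0],
    [0,0,0],
    [0,0,0],
    [0,0,0]
  ],
  "gripper": [0.6,0.6,0.6,0.6,0.6,0.6,0.6,0.6,0.6,0.6]
}}

```text
time: 9.3
tool_pos: [0.4253, -0.3291, 0.0375]
tool_rot: [3.14, -0.001, -0.112]
contact_force: [-0.4, 0.2, -1.5]
opening: 0.0618
```

Emit:
{"api": "carry_out", "payload": {
  "translation": [
    [0,0,0],
    [0,0,0]
  ],
  "turn": [
    [0,0,0],
    [0,0,0]
  ],
  "gripper": [0.6,0.6]
}}

```text
time: 9.5
tool_pos: [0.4252, -0.3291, 0.0375]
tool_rot: [3.141, -0.001, -0.112]
contact_force: [-0.3, -0.1, -1.0]
opening: 0.0619
```

Emit:
{"api": "carry_out", "payload": {
  "translation": [
    [0,0,0.002],
    [0,0,0.002],
    [0,0,0]
  ],
  "turn": [
    [0,0,0],
    [0,0,0],
    [0,0,0]
  ],
  "gripper": [0.6,0.6,0.6]
}}

```text
time: 9.8
tool_pos: [0.425, -0.329, 0.0335]
tool_rot: [3.141, -0.001, -0.112]
contact_force: [-1.5, 1.2, 5.3]
opening: 0.0618
```

Emit:
{"api": "carry_out", "payload": {
  "translation": [
    [0,0,0],
    [0,0,0],
    [0,0,0],
    [0,0,0],
    [0,0,-0.01],
    [0,0,-0.04],
    [0,0,-0.05],
    [0,0,-0.05],
    [0,0,0]
  ],
  "turn": [
    [0,0,0],
    [0,0,0],
    [0,0,0],
    [0,0,0],
    [0,0,0],
    [0,0,0],
    [0,0,0],
    [0,0,0],
    [0,0,0]
  ],
  "gripper": [-1,-1,-1,-1,-1,-1,-1,-1,-1]
}}

```text
time: 10.7
tool_pos: [0.4275, -0.3313, 0.1906]
tool_rot: [3.132, -0.011, -0.112]
contact_force: [1.0, -0.2, -1.7]
opening: 0.0921
```

Emit:
{"api": "carry_out", "payload": {
  "translation": [
    [0,0,0],
    [0,0,0],
    [0.0253,-0.0297,0],
    [0.0253,-0.0297,0],
    [0.0253,-0.0297,0],
    [0.0253,-0.0297,0],
    [0.0253,-0.0297,0],
    [0.0253,-0.0297,0],
    [0,0,0]
  ],
  "turn": [
    [0,0,-0.1035],
    [0,0,-0.1035],
    [0,0,0],
    [0,0,0],
    [0,0,0],
    [0,0,0],
    [0,0,0],
    [0,0,0],
    [0,0,0]
  ],
  "gripper": [0,0,0,0,0,0,0,0,0]
}}

```text
time: 11.6
tool_pos: [0.5609, -0.1331, 0.1828]
tool_rot: [-3.141, -0.001, 0.1]
contact_force: [0.0, -0.5, 0.7]
opening: 0.0461
```

```bash
cat > look.py <<'E'
from h import *
import sys
np.set_printoptions(precision=4,suppress=True)
S=(.5661,.050,.101)
def st(X): d=np.array(X[:2])-S[:2]; c,s=np.cos(S[2]),np.sin(S[2]); return np.array([c*d[0]+s*d[1],-s*d[0]+c*d[1]-.05])
print("line coords; tool",st(robot.observe()["tool_pos"]),robot.observe()["tool_pos"])
for n in sys.argv[1].split(","):
    p=read_camera(n); save(p,n+"_"+sys.argv[2])
    for r in nets.regions_of(p,"bottle")[:4]:
        m=r["region"]
        W=np.array([ray(p,(a,b),.061)[:2] for b,a in np.argwhere(m)],np.float32)
        b=cv2.minAreaRect(W); 
        if abs(st(b[0])[0])<.06 and abs(st(b[0])[1])<.25: print(n,"bottle region",round(r["score"],2),st(b[0]),np.array(b[1]),b[2])
    for t,z in(("bottle",.061),("focus_line",.018),("jar",.004)):
        print(n,t,[(np.array(r["pixel"]).round(1).tolist(),round(r["score"],2),st(ray(p,r["pixel"],z)),ray(p,r["pixel"],z)[:2]) for r in nets.tip_of(p,t)])
E
python3 look.py side,top,wrist a
```

```text
line coords; tool [-0.0237 -0.2316] [ 0.5609 -0.1331  0.1828]
side bottle region 0.92 [ 0.0073 -0.1455] [0.1916 0.1253] 6.3584442138671875
side bottle [([452.7, 191.8], 0.89, array([-0.4023, -0.3422]), array([ 0.1953, -0.2812])), ([460.8, 411.5], 0.75, array([-0.3561,  0.2679]), array([0.1798, 0.3304])), ([281.3, 234.9], 0.74, array([ 0.0142, -0.1465]), array([ 0.5899, -0.0445]))]
side focus_line [([280.9, 294.0], 0.67, array([-0.0012, -0.0046]), array([0.5603, 0.0951]))]
side jar [([362.2, 187.7], 0.71, array([-0.1738, -0.4078]), array([ 0.4293, -0.3235])), ([382.6, 326.5], 0.67, array([-0.2258,  0.0537]), array([0.331 , 0.1304])), ([359.6, 163.9], 0.59, array([-0.1643, -0.5151]), array([ 0.4495, -0.4293])), ([220.4, 331.5], 0.52, array([0.1146, 0.096 ]), array([0.6654, 0.2068]))]
top bottle region 0.8 [ 0.0117 -0.1457] [0.1789 0.088 ] 6.755638122558594
top bottle [([411.0, 366.3], 0.68, array([-0.4164, -0.3729]), array([ 0.1844, -0.3133])), ([158.2, 366.5], 0.64, array([-0.3609,  0.2563]), array([0.1762, 0.3184])), ([308.5, 209.4], 0.59, array([ 0.0028, -0.1505]), array([ 0.579 , -0.0497]))]
top focus_line [([254.6, 221.3], 0.92, array([-0.0097, -0.0064]), array([0.5521, 0.0924]))]
top jar [([453.1, 292.4], 0.97, array([-0.2415, -0.5142]), array([ 0.3726, -0.4362])), ([413.5, 269.9], 0.91, array([-0.1731, -0.4156]), array([ 0.4307, -0.3312])), ([238.4, 307.7], 0.74, array([-0.2324,  0.054 ]), array([0.3244, 0.1301])), ([456.5, 265.2], 0.72, array([-0.1705, -0.5315]), array([ 0.445 , -0.4462])), ([270.3, 219.1], 0.55, array([-0.0051, -0.0475]), array([0.5608, 0.052 ]))]
wrist bottle region 0.68 [ 0.004  -0.1443] [0.2026 0.0886] 5.353146553039551
wrist bottle region 0.66 [-0.0032 -0.1526] [0.2583 0.1823] 6.0761399269104
wrist bottle [([354.7, 120.1], 0.66, array([ 0.0027, -0.145 ]), array([ 0.5784, -0.0443]))]
wrist focus_line []
wrist jar []
```

View pics/side_a.png

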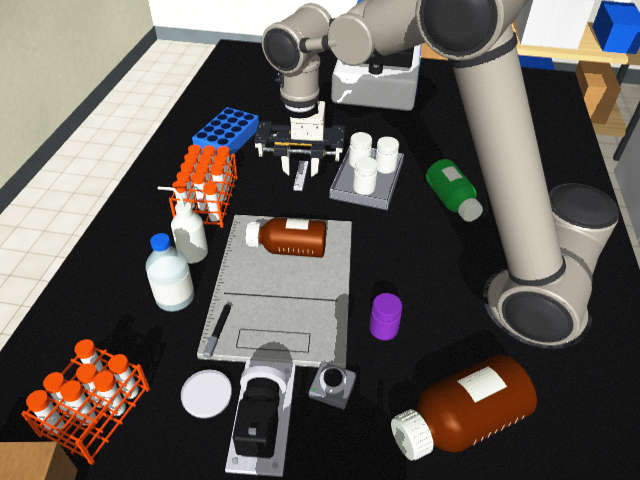

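The jar stands upright in the tray at (365,175), and the bottle is undisturbed at (290,237). Descending behind the bottle.

Emit:
{"api": "carry_out", "payload": {
  "translation": [
    [0,0,0.04],
    [0,0,0.04],
    [0,0,0.035],
    [0,0,0.017],
    [0,0,0],
    [0,-0.008,0],
    [0,-0.008,0],
    [0,-0.004,0],
    [0,0,0]
  ],
  "turn": [
    [0,0,0],
    [0,0,0],
    [0,0,0],
    [0,0,0],
    [0,0,0],
    [0,0,0],
    [0,0,0],
    [0,0,0],
    [0,0,0]
  ],
  "gripper": [0,0,0,0,0,0,0,0,0]
}}

```text
time: 13.25
tool_pos: [0.5576, -0.1162, 0.0518]
tool_rot: [3.141, -0.001, 0.096]
contact_force: [-0.9, -0.5, -0.7]
opening: 0.0461
```

Emit:
{"api": "carry_out", "payload": {
  "translation": [
    [0,-0.002,0],
    [0,-0.002,0],
    [0,-0.002,0],
    [0,-0.002,0],
    [0,-0.002,0],
    [0,-0.002,0],
    [0,-0.002,0],
    [0,-0.002,0],
    [0,-0.002,0]
  ],
  "turn": [
    [0,0,0],
    [0,0,0],
    [0,0,0],
    [0,0,0],
    [0,0,0],
    [0,0,0],
    [0,0,0],
    [0,0,0],
    [0,0,0]
  ],
  "gripper": [0,0,0,0,0,0,0,0,0]
}}

```text
time: 14.15
tool_pos: [0.5555, -0.099, 0.0508]
tool_rot: [3.141, -0.0, 0.095]
contact_force: [-0.3, 0.2, -0.1]
opening: 0.0462
```

```bash
python3 look.py wrist,top b
```

```text
line coords; tool [-0.0256 -0.1972] [ 0.5555 -0.099   0.0508]
wrist bottle region 0.89 [ 0.0041 -0.1452] [0.2285 0.0923] 5.42599630355835
wrist bottle region 0.5 [-0.0059 -0.1388] [0.2321 0.1452] 5.4245381355285645
wrist bottle [([381.3, 200.5], 0.61, array([ 0.0028, -0.144 ]), array([ 0.5784, -0.0432]))]
wrist focus_line []
wrist jar []
top bottle region 0.6 [ 0.0336 -0.1331] [0.1289 0.0674] 4.896948337554932
top bottle region 0.36 [-0.0075  0.0547] [0.293  0.6269] 5.795665740966797
top bottle [([408.0, 364.8], 0.98, array([-0.412 , -0.3658]), array([ 0.188 , -0.3057])), ([155.9, 366.1], 0.67, array([-0.3594,  0.2619]), array([0.1771, 0.3241])), ([306.6, 212.4], 0.6, array([-0.0046, -0.1449]), array([ 0.5711, -0.0449]))]
top focus_line [([251.9, 218.2], 0.95, array([-0.0008,  0.0001]), array([0.5602, 0.0998])), ([159.0, 185.3], 0.43, array([0.108, 0.239]), array([0.6444, 0.3485]))]
top jar [([411.6, 270.5], 0.85, array([-0.1743, -0.4104]), array([ 0.429 , -0.3262])), ([452.9, 292.8], 0.63, array([-0.2425, -0.5135]), array([ 0.3716, -0.4356])), ([241.6, 131.5], 0.59, array([0.2415, 0.0115]), array([0.8001, 0.1355]))]
```

Emit:
{"api": "carry_out", "payload": {
  "translation": [
    [0,-0.002,0],
    [0,-0.003,0],
    [0,-0.004,0],
    [0,-0.004,0],
    [0,-0.004,0],
    [0,-0.004,0],
    [0,-0.004,0],
    [0,-0.004,0],
    [0,-0.004,0],
    [0,-0.004,0]
  ],
  "turn": [
    [0,0,0],
    [0,0,0],
    [0,0,0],
    [0,0,0],
    [0,0,0],
    [0,0,0],
    [0,0,0],
    [0,0,0],
    [0,0,0],
    [0,0,0]
  ],
  "gripper": [0,0,0,0,0,0,0,0,0,0]
}}

```text
time: 15.65
tool_pos: [0.5519, -0.0619, 0.0507]
tool_rot: [3.142, 0.0, 0.095]
contact_force: [0.0, 0.0, 0.1]
opening: 0.0459
```

Emit:
{"api": "carry_out", "payload": {
  "translation": [
    [0,-0.004,0],
    [0,-0.0035,0],
    [0,-0.003,0],
    [0,-0.003,0],
    [0,-0.0025,0],
    [0,-0.002,0],
    [0,-0.0015,0],
    [0,-0.001,0],
    [0,0,0],
    [0,0,0]
  ],
  "turn": [
    [0,0,0],
    [0,0,0],
    [0,0,0],
    [0,0,0],
    [0,0,0],
    [0,0,0],
    [0,0,0],
    [0,0,0],
    [0,0,0],
    [0,0,0]
  ],
  "gripper": [0,0,0,0,0,0,0,0,0,0]
}}

```text
time: 16.65
tool_pos: [0.55, -0.042, 0.0507]
tool_rot: [3.141, -0.0, 0.095]
contact_force: [0.3, -0.5, 0.4]
opening: 0.046
```

```bash
python3 look.py wrist,side c|grep -v jar
```

```text
line coords; tool [-0.0253 -0.1399] [ 0.55   -0.042   0.0507]
wrist bottle region 0.72 [ 0.005  -0.0874] [0.2284 0.0921] 5.424123287200928
wrist bottle [([384.6, 197.7], 0.97, array([ 0.0046, -0.0854]), array([0.5742, 0.0153]))]
wrist focus_line [([368.4, 7.5], 0.82, array([-0.0001,  0.0016]), array([0.5608, 0.1013]))]
side bottle region 0.66 [ 0.0064 -0.0863] [0.1893 0.1184] 5.177795886993408
side bottle [([461.8, 410.7], 0.8, array([-0.358 ,  0.2662]), array([0.178 , 0.3285])), ([280.3, 253.9], 0.78, array([ 0.0088, -0.0853]), array([0.5784, 0.0158])), ([454.8, 190.3], 0.75, array([-0.4083, -0.3487]), array([ 0.19  , -0.2884])), ([282.3, 297.0], 0.36, array([-0.0111,  0.0383]), array([0.5461, 0.1367]))]
side focus_line [([279.5, 294.5], 0.68, array([ 0.0017, -0.0029]), array([0.563, 0.097]))]
```

Emit:
{"api": "carry_out", "payload": {
  "translation": [
    [0,-0.002,0],
    [0,-0.003,0],
    [0,-0.004,0],
    [0,-0.004,0],
    [0,-0.004,0],
    [0,-0.004,0],
    [0,-0.004,0],
    [0,-0.004,0],
    [0,-0.0035,0],
    [0,-0.0035,0]
  ],
  "turn": [
    [0,0,0],
    [0,0,0],
    [0,0,0],
    [0,0,0],
    [0,0,0],
    [0,0,0],
    [0,0,0],
    [0,0,0],
    [0,0,0],
    [0,0,0]
  ],
  "gripper": [0,0,0,0,0,0,0,0,0,0]
}}

```text
time: 18.15
tool_pos: [0.5465, -0.0058, 0.0507]
tool_rot: [3.141, 0.0, 0.095]
contact_force: [-0.6, 0.1, 0.3]
opening: 0.0458
```

Emit:
{"api": "carry_out", "payload": {
  "translation": [
    [0,-0.0035,0],
    [0,-0.003,0],
    [0,-0.0025,0],
    [0,-0.0025,0],
    [0,-0.002,0],
    [0,-0.002,0],
    [0,-0.0015,0],
    [0,-0.001,0],
    [0,0,0],
    [0,0,0]
  ],
  "turn": [
    [0,0,0],
    [0,0,0],
    [0,0,0],
    [0,0,0],
    [0,0,0],
    [0,0,0],
    [0,0,0],
    [0,0,0],
    [0,0,0],
    [0,0,0]
  ],
  "gripper": [0,0,0,0,0,0,0,0,0,0]
}}

```text
time: 19.15
tool_pos: [0.5449, 0.0118, 0.0507]
tool_rot: [3.141, -0.0, 0.095]
contact_force: [-1.1, -1.0, -0.4]
opening: 0.0463
```

```bash
python3 look.py wrist,side d|grep -v jar
```

```text
line coords; tool [-0.025  -0.0858] [0.5449 0.0118 0.0507]
wrist bottle region 0.96 [ 0.0058 -0.0333] [0.2287 0.0921] 5.425734519958496
wrist bottle [([382.3, 196.2], 0.92, array([ 0.0038, -0.0307]), array([0.5679, 0.0696]))]
wrist focus_line []
side bottle region 0.68 [ 0.0072 -0.0318] [0.1885 0.1153] 5.586154460906982
side bottle [([278.5, 268.6], 0.94, array([ 0.0071, -0.0405]), array([0.5722, 0.0601])), ([462.8, 409.1], 0.76, array([-0.3601,  0.263 ]), array([0.1763, 0.3251])), ([456.0, 189.9], 0.76, array([-0.4115, -0.3506]), array([ 0.187 , -0.2906])), ([386.9, 166.3], 0.7, array([-0.2358, -0.4345]), array([ 0.3702, -0.3563]))]
side focus_line [([283.7, 295.8], 0.8, array([-0.008 , -0.0001]), array([0.5531, 0.0989]))]
```

Emit:
{"api": "carry_out", "payload": {
  "translation": [
    [0,-0.002,0],
    [0,-0.0025,0],
    [0,-0.0025,0],
    [0,-0.0025,0],
    [0,-0.0025,0],
    [0,-0.0025,0],
    [0,-0.002,0],
    [0,-0.002,0],
    [0,-0.002,0],
    [0,-0.0015,0]
  ],
  "turn": [
    [0,0,0],
    [0,0,0],
    [0,0,0],
    [0,0,0],
    [0,0,0],
    [0,0,0],
    [0,0,0],
    [0,0,0],
    [0,0,0],
    [0,0,0]
  ],
  "gripper": [0,0,0,0,0,0,0,0,0,0]
}}

```text
time: 20.65
tool_pos: [0.5427, 0.034, 0.0507]
tool_rot: [3.142, 0.0, 0.095]
contact_force: [0.1, 0.1, -0.1]
opening: 0.0459
```

Emit:
{"api": "carry_out", "payload": {
  "translation": [
    [0,-0.0015,0],
    [0,-0.0015,0],
    [0,-0.001,0],
    [0,-0.001,0],
    [0,-0.001,0],
    [0,-0.001,0],
    [0,-0.0005,0],
    [0,-0.0005,0],
    [0,0,0],
    [0,0,0]
  ],
  "turn": [
    [0,0,0],
    [0,0,0],
    [0,0,0],
    [0,0,0],
    [0,0,0],
    [0,0,0],
    [0,0,0],
    [0,0,0],
    [0,0,0],
    [0,0,0]
  ],
  "gripper": [0,0,0,0,0,0,0,0,0,0]
}}

```text
time: 21.65
tool_pos: [0.542, 0.0417, 0.0507]
tool_rot: [3.141, -0.0, 0.095]
contact_force: [0.6, 0.3, 0.6]
opening: 0.0458
```

```bash
python3 look.py wrist,side e|grep -v jar
```

```text
line coords; tool [-0.0248 -0.0558] [0.542  0.0417 0.0507]
wrist bottle [([384.5, 199.4], 0.59, array([ 0.0051, -0.0021]), array([0.5663, 0.0981]))]
wrist focus_line []
side bottle region 0.79 [ 0.0068 -0.0018] [0.1905 0.1169] 7.0153069496154785
side bottle [([273.0, 280.4], 0.87, array([ 0.0145, -0.0055]), array([0.576 , 0.0957])), ([463.8, 409.6], 0.82, array([-0.3618,  0.2638]), array([0.1745, 0.3257])), ([454.8, 190.2], 0.76, array([-0.4083, -0.3491]), array([ 0.19  , -0.2888])), ([384.0, 168.7], 0.66, array([-0.2279, -0.4232]), array([ 0.377 , -0.3442]))]
side focus_line [([280.0, 295.7], 0.91, array([0.0001, 0.0004]), array([0.5612, 0.1001]))]
```

Bottle reads about −2 mm from the line. Backing off before lifting.

Emit:
{"api": "carry_out", "payload": {
  "translation": [
    [0,0.003,0],
    [0,0.01,0],
    [0,0.02,0],
    [0,0.02,0],
    [0,0,-0.03],
    [0,0,-0.04],
    [0,0,-0.04],
    [0,0,-0.04],
    [0,0,0]
  ],
  "turn": [
    [0,0,0],
    [0,0,0],
    [0,0,0],
    [0,0,0],
    [0,0,0],
    [0,0,0],
    [0,0,0],
    [0,0,0],
    [0,0,0]
  ],
  "gripper": [0,0,0,0,0,0,0,0,0]
}}

```text
time: 23.05
tool_pos: [0.5499, -0.0122, 0.2066]
tool_rot: [3.139, -0.011, 0.095]
contact_force: [1.0, 0.1, -0.1]
opening: 0.0459
```

```bash
python3 look.py wrist,side,top f|grep -v jar
```

```text
line coords; tool [-0.0224 -0.1103] [ 0.5499 -0.0122  0.2066]
wrist bottle region 0.76 [ 0.0057 -0.0012] [0.2013 0.0882] 5.153783798217773
wrist bottle [([348.5, 96.4], 0.66, array([ 0.0047, -0.0001]), array([0.5658, 0.1001]))]
wrist focus_line []
side bottle region 0.8 [ 0.0074 -0.0031] [0.1913 0.1159] 3.7961056232452393
side bottle [([453.1, 192.4], 0.96, array([-0.4031, -0.3398]), array([ 0.1943, -0.279 ])), ([274.8, 281.8], 0.69, array([ 0.0101, -0.0019]), array([0.5713, 0.0989]))]
side focus_line [([281.4, 293.8], 0.83, array([-0.0023, -0.0053]), array([0.5593, 0.0943])), ([362.6, 186.5], 0.44, array([-0.1741, -0.3957]), array([ 0.4277, -0.3115]))]
top bottle region 0.68 [ 0.0177 -0.0055] [0.1654 0.0872] 1.7381073236465454
top bottle [([409.0, 365.1], 0.95, array([-0.413 , -0.3682]), array([ 0.1873, -0.3082])), ([253.8, 213.0], 0.63, array([ 0.0052, -0.0093]), array([0.5672, 0.091 ])), ([411.9, 269.5], 0.31, array([-0.1746, -0.4008]), array([ 0.4278, -0.3166]))]
top focus_line []
```

View pics/wrist_f.png

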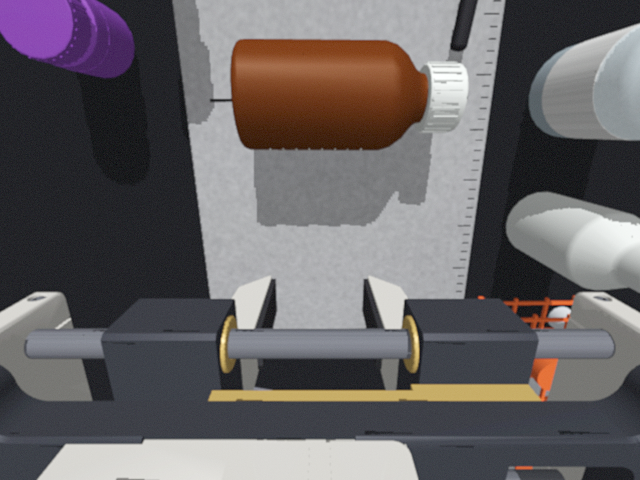

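Bottle spans (232–467, 40–150), its centre row about level with the line stub at (222,100), so it rests on the line. Now the scale bar.

Emit:
{"api": "carry_out", "payload": {
  "translation": [
    [0.0032,0.0482,0],
    [0.0032,0.0482,0],
    [0.0032,0.0482,0],
    [0.0032,0.0482,0],
    [0.0032,0.0482,0],
    [0.0032,0.0482,0],
    [0.0032,0.0482,0],
    [0,0,0],
    [0,0,0]
  ],
  "turn": [
    [0,0,0],
    [0,0,0],
    [0,0,0],
    [0,0,0],
    [0,0,0],
    [0,0,0],
    [0,0,0],
    [0,0,0],
    [0,0,0]
  ],
  "gripper": [-0.2,-0.2,-0.2,-0.2,-0.2,-0.2,-0.2,-0.2,-0.2]
}}

```text
time: 24.7
tool_pos: [0.6009, -0.3458, 0.1997]
tool_rot: [-3.14, 0.001, 0.093]
contact_force: [-0.1, 1.1, -0.7]
opening: 0.0551
```

```bash
cat > bar.py <<'E'
from h import *
import sys
np.set_printoptions(precision=4,suppress=True)
o=robot.observe(); print(o["tool_pos"],o["tool_rot"],o["opening"],o["contact_force"])
p=read_camera("wrist"); save(p,"bar"+sys.argv[1]); z=float(sys.argv[2])
for r in nets.regions_of(p,"scale_bar"):
    W=np.array([ray(p,(a,b),z)[:2] for b,a in np.argwhere(r["region"])],np.float32); print(round(r["score"],2),cv2.minAreaRect(W))
print([(np.array(r["pixel"]).round(1).tolist(),round(r["score"],2),ray(p,r["pixel"],z-.012)[:2]) for r in nets.tip_of(p,"scale_bar")])
E
python3 bar.py 1 .012
```

```text
[ 0.6009 -0.3458  0.1997] [-3.1405  0.0008  0.0929] 0.055082639764008456 [-0.1394  1.0814 -0.6584]
0.87 ((0.6059080362319946, -0.3456816077232361), (0.025941675528883934, 0.12035291641950607), 3.5564770698547363)
[([323.5, 208.3], 0.58, array([ 0.6052, -0.3441]))]
```

View pics/bar1.png

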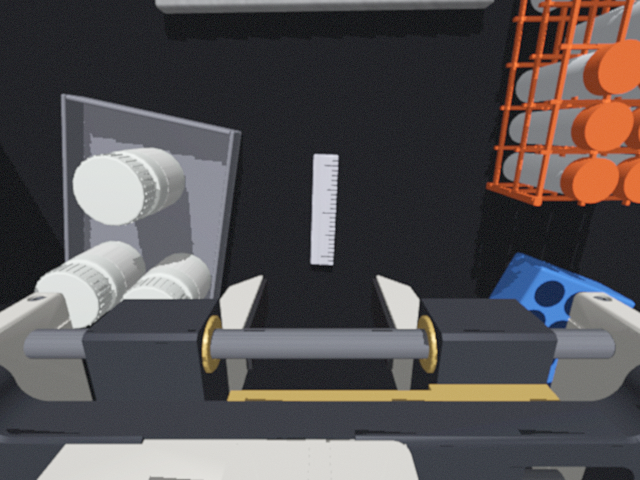

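The bar spans (312–338, 153–265), lying clear of the tray and rack. Gripping near its middle.

Emit:
{"api": "carry_out", "payload": {
  "translation": [
    [0.005,0,0],
    [0,0,0.05],
    [0,0,0.05],
    [0,0,0.04],
    [0,0,0.03],
    [0,0,0.015],
    [0,0,0.007],
    [0,0,0.003],
    [0,0,0],
    [0,0,0]
  ],
  "turn": [
    [0,0,0.031],
    [0,0,0],
    [0,0,0],
    [0,0,0],
    [0,0,0],
    [0,0,0],
    [0,0,0],
    [0,0,0],
    [0,0,0],
    [0,0,0]
  ],
  "gripper": [-0.2,-0.2,-0.2,-0.2,-0.2,-0.2,-0.2,-0.2,-0.2,-0.2],
  "squeeze": 15
}}

```text
time: 25.85
tool_pos: [0.6072, -0.3448, 0.0076]
tool_rot: [3.14, -0.002, 0.064]
contact_force: [0.4, -0.6, -0.1]
opening: 0.0551
```

Emit:
{"api": "carry_out", "payload": {
  "translation": [
    [0,0,0],
    [0,0,0],
    [0,0,0],
    [0,0,0],
    [0,0,0],
    [0,0,0]
  ],
  "turn": [
    [0,0,0],
    [0,0,0],
    [0,0,0],
    [0,0,0],
    [0,0,0],
    [0,0,0]
  ],
  "gripper": [0.8,0.8,0.8,0.8,0.8,0.8]
}}

```text
time: 26.45
tool_pos: [0.6063, -0.3444, 0.0058]
tool_rot: [3.141, 0.0, 0.064]
contact_force: [-1.0, 0.6, 1.6]
opening: 0.0247
```

Emit:
{"api": "carry_out", "payload": {
  "translation": [
    [0,0,-0.02],
    [0,0,-0.04],
    [0,0,-0.04],
    [0,0,-0.04],
    [0,0,-0.04],
    [0,0,-0.035],
    [0,0,0],
    [0,0,0],
    [0,0,0],
    [0,0,0]
  ],
  "turn": [
    [0,0,0],
    [0,0,-0.14],
    [0,0,-0.146],
    [0,0,-0.146],
    [0,0,-0.146],
    [0,0,-0.146],
    [0,0,-0.146],
    [0,0,-0.146],
    [0,0,-0.146],
    [0,0,-0.146]
  ],
  "gripper": [0.8,0.8,0.8,0.8,0.8,0.8,0.8,0.8,0.8,0.8]
}}

```text
time: 27.45
tool_pos: [0.6062, -0.3442, 0.2204]
tool_rot: [-3.141, -0.0, 1.378]
contact_force: [0.1, -0.1, -1.0]
opening: 0.0248
```

Emit:
{"api": "carry_out", "payload": {
  "translation": [
    [0,0,0],
    [0,0,0],
    [0.02,0,0],
    [0.045,0,0],
    [0.047,0,0],
    [0.047,0,0],
    [0.047,0,0],
    [0.047,0,0],
    [0.047,0,0],
    [0.047,0,0]
  ],
  "turn": [
    [0,0,-0.146],
    [0,0,-0.154],
    [0,0,0],
    [0,0,0],
    [0,0,0],
    [0,0,0],
    [0,0,0],
    [0,0,0],
    [0,0,0],
    [0,0,0]
  ],
  "gripper": [0.8,0.8,0.8,0.8,0.8,0.8,0.8,0.8,0.8,0.8]
}}

```text
time: 28.45
tool_pos: [0.572, 0.0029, 0.2207]
tool_rot: [-3.142, -0.0, 1.668]
contact_force: [0.5, 0.3, -1.4]
opening: 0.0244
```

Emit:
{"api": "carry_out", "payload": {
  "translation": [
    [0.047,0,0],
    [0.047,0,0],
    [0.047,0,0],
    [0.04,0,0],
    [0.03,0,0],
    [0,0,0],
    [0,0,0],
    [0,0,0]
  ],
  "turn": [
    [0,0,0],
    [0,0,0],
    [0,0,0],
    [0,0,0],
    [0,0,0],
    [0,0,0],
    [0,0,0],
    [0,0,0]
  ],
  "gripper": [0.8,0.8,0.8,0.8,0.8,0.8,0.8,0.8]
}}

```text
time: 29.25
tool_pos: [0.5523, 0.2102, 0.2205]
tool_rot: [-3.141, 0.001, 1.667]
contact_force: [0.2, -0.0, -1.7]
opening: 0.0247
```

```bash
python3 bar.py 2 .21; python3 look.py wrist g|head -4
```

```text
[0.5523 0.2102 0.2205] [-3.1413  0.0005  1.6673] 0.024721703947110416 [ 0.2273 -0.0107 -1.7077]
0.87 ((0.5600990653038025, 0.21159330010414124), (0.12932159006595612, 0.027728918939828873), 5.434932708740234)
[([318.5, 289.4], 0.91, array([0.5607, 0.211 ])), ([420.6, 76.5], 0.61, array([0.4391, 0.2503]))]
line coords; tool [0.0025 0.1105] [0.5524 0.21   0.2207]
wrist bottle region 0.66 [ 0.0024 -0.0027] [0.1764 0.0929] 5.375895977020264
wrist bottle [([207.2, 221.6], 0.9, array([ 0.0055, -0.0007]), array([0.5666, 0.0996]))]
wrist focus_line [([423.5, 75.4], 0.56, array([-0.1316,  0.215 ]), array([0.4084, 0.3004]))]
```

View pics/bar2.png

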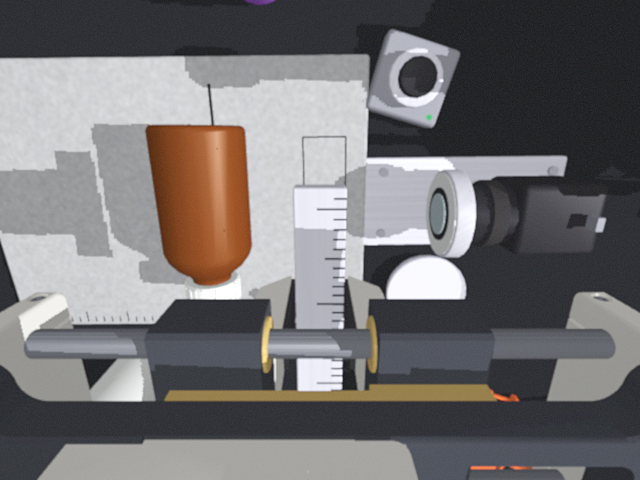

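Bar is held straight, in line with the outline (303–346, 137–…); bottle at (200,200) still on the line. Descending with a 6° tilt so the gripper body clears the bottle.

Emit:
{"api": "carry_out", "payload": {
  "translation": [
    [0.0075,-0.0025,0],
    [0,0,0.04],
    [0,0,0.04],
    [0,0,0.04],
    [0,0,0],
    [0.0021,0,0.0199],
    [0.0021,0,0.0199],
    [0.0016,0,0.0149],
    [0.0007,0,0.007],
    [0,0,0]
  ],
  "turn": [
    [0,0,-0.005],
    [0,0,0],
    [0,0,0],
    [0,-0.05,0],
    [0,-0.055,0],
    [0,0,0],
    [0,0,0],
    [0,0,0],
    [0,0,0],
    [0,0,0]
  ],
  "gripper": [0.8,0.8,0.8,0.8,0.8,0.8,0.8,0.8,0.8,0.8]
}}

```text
time: 30.65
tool_pos: [0.5483, 0.2185, 0.0378]
tool_rot: [-3.14, 0.105, 1.674]
contact_force: [0.5, 0.6, -0.6]
opening: 0.0244
```

Emit:
{"api": "carry_out", "payload": {
  "translation": [
    [0.0002,0,0.002],
    [0.0002,0,0.002],
    [0,0,0]
  ],
  "turn": [
    [0,0,0],
    [0,0,0],
    [0,0,0]
  ],
  "gripper": [0.8,0.8,0.8]
}}

```text
time: 30.95
tool_pos: [0.5492, 0.2183, 0.0351]
tool_rot: [3.141, 0.105, 1.673]
contact_force: [-0.2, 0.7, -1.0]
opening: 0.0246
```

```bash
python3 look.py side h|head -4
```

```text
line coords; tool [0.0001 0.1192] [0.5492 0.2183 0.0351]
side bottle region 0.8 [ 0.007 -0.003] [0.1882 0.1123] 4.380600929260254
side bottle [([276.0, 281.6], 0.93, array([ 0.0076, -0.0027]), array([0.5689, 0.0978])), ([461.3, 412.5], 0.87, array([-0.3568,  0.2697]), array([0.1789, 0.3321])), ([451.4, 192.5], 0.76, array([-0.3987, -0.339 ]), array([ 0.1986, -0.2778]))]
side focus_line [([279.4, 295.5], 0.69, array([ 0.0015, -0.0001]), array([0.5626, 0.0998]))]
```

View pics/side_h.png

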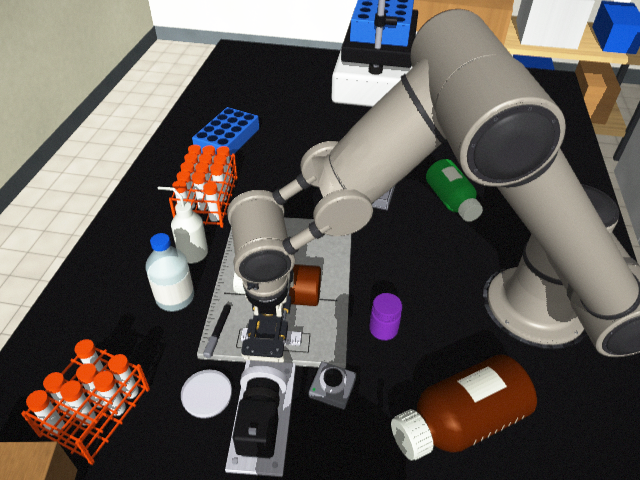

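Bar is over the outline; bottle unmoved, gripper clear of bottle and camera. Lowering the last bit.

Emit:
{"api": "carry_out", "payload": {
  "translation": [
    [0.0002,0,0.002],
    [0.0002,0,0.002],
    [0.0002,0,0.002],
    [0.0001,0,0.001],
    [0,0,0]
  ],
  "turn": [
    [0,0,0],
    [0,0,0],
    [0,0,0],
    [0,0,0],
    [0,0,0]
  ],
  "gripper": [0.8,0.8,0.8,0.8,0.8]
}}

```text
time: 31.7
tool_pos: [0.5488, 0.2182, 0.0273]
tool_rot: [-3.141, 0.105, 1.673]
contact_force: [-0.0, 0.2, -0.9]
opening: 0.0247
```

Emit:
{"api": "carry_out", "payload": {
  "translation": [
    [0.0001,0,0.001],
    [0.0001,0,0.001],
    [0,0,0]
  ],
  "turn": [
    [0,0,0],
    [0,0,0],
    [0,0,0]
  ],
  "gripper": [0.8,0.8,0.8]
}}

```text
time: 32.0
tool_pos: [0.5489, 0.2182, 0.0254]
tool_rot: [-3.141, 0.105, 1.673]
contact_force: [-0.5, -0.2, -1.2]
opening: 0.0249
```

Emit:
{"api": "carry_out", "payload": {
  "translation": [
    [0.0001,0,0.001],
    [0,0,0],
    [0,0,0],
    [0,0,0],
    [0,0,0],
    [0,0,0],
    [0,0,0]
  ],
  "turn": [
    [0,0,0],
    [0,0,0],
    [0,0,0],
    [0,0,0],
    [0,0,0],
    [0,0,0],
    [0,0,0]
  ],
  "gripper": [0.8,0.8,0.1,0.1,0.1,0.1,0.1]
}}

```text
time: 32.7
tool_pos: [0.549, 0.2182, 0.0245]
tool_rot: [-3.142, 0.105, 1.673]
contact_force: [0.2, -0.2, -0.2]
opening: 0.0416
```

Emit:
{"api": "carry_out", "payload": {
  "translation": [
    [-0.0005,0,-0.005],
    [-0.0021,0,-0.0199],
    [-0.0042,0,-0.0398],
    [-0.0042,0,-0.0398],
    [-0.0042,0,-0.0398],
    [0,0,-0.03],
    [0,0,0],
    [0,0,0]
  ],
  "turn": [
    [0,0,0],
    [0,0,0],
    [0,0,0],
    [0,0,0],
    [0,0.055,0],
    [0,0.05,0],
    [0,0,0],
    [0,0,0]
  ],
  "gripper": [0.1,0.1,0.1,0.1,0.1,0.1,0.1,0.1]
}}

```text
time: 33.5
tool_pos: [0.5489, 0.2194, 0.2004]
tool_rot: [3.14, 0.0, 1.672]
contact_force: [-0.2, -0.4, -0.3]
opening: 0.0413
```

```bash
cat >> look.py <<'E'
for t,z in(("scale_bar",.030),("release_top",.044)):
    for n in sys.argv[1].split(","):
        p=read_camera(n)
        for r in nets.regions_of(p,t)[:2]:
            W=np.array([ray(p,(a,b),z)[:2] for b,a in np.argwhere(r["region"])],np.float32); b=cv2.minAreaRect(W); print(n,t,round(r["score"],2),"line",st(b[0]),np.array(b[1]),b[2])
        print(n,t,[(np.array(r["pixel"]).round(1).tolist(),round(r["score"],2),"line",st(ray(p,r["pixel"],z)),ray(p,r["pixel"],z)[:2]) for r in nets.tip_of(p,t)])
E
python3 look.py wrist,side,top i
```

```text
line coords; tool [-0.      0.1203] [0.5489 0.2194 0.2004]
wrist bottle region 0.67 [-0.0039 -0.0035] [0.1641 0.0936] 5.182279586791992
wrist bottle [([189.3, 228.9], 0.76, array([ 0.0054, -0.0013]), array([0.5665, 0.099 ]))]
wrist focus_line []
wrist jar []
side bottle region 0.87 [0.0065 0.001 ] [0.1875 0.1125] 7.842578411102295
side bottle [([275.6, 280.4], 0.98, array([ 0.0089, -0.006 ]), array([0.5705, 0.0947])), ([463.3, 410.6], 0.94, array([-0.3607,  0.2658]), array([0.1754, 0.3278])), ([456.0, 190.4], 0.87, array([-0.4113, -0.3486]), array([ 0.187 , -0.2886]))]
side focus_line []
side jar [([383.6, 324.4], 0.92, array([-0.228,  0.048]), array([0.3294, 0.1245])), ([384.9, 166.1], 0.73, array([-0.2369, -0.5113]), array([ 0.3769, -0.4328])), ([361.3, 187.1], 0.57, array([-0.1713, -0.4101]), array([ 0.432 , -0.3256])), ([360.2, 160.4], 0.45, array([-0.1657, -0.532 ]), array([ 0.4499, -0.4463]))]
top bottle region 0.64 [ 0.0047 -0.004 ] [0.1874 0.0863] 4.8700761795043945
top bottle [([251.9, 214.9], 0.75, array([ 0.0007, -0.0041]), array([0.5622, 0.0957])), ([407.4, 364.2], 0.68, 
[... 753 characters left out ...]
58, 'line', array([-0.0014,  0.1273]), array([0.5468, 0.2262]))]
top scale_bar 0.75 line [-0.0272  0.1162] [0.0633 0.0247] 5.128150939941406
top scale_bar [([206.5, 223.0], 0.8, 'line', array([-0.0055,  0.1183]), array([0.5437, 0.2169]))]
wrist release_top 0.69 line [-0.1263  0.2024] [0.0341 0.0372] 49.78664016723633
wrist release_top 0.54 line [-0.0115  0.095 ] [0.2697 0.6363] 6.090944766998291
wrist release_top [([415.7, 73.2], 0.93, 'line', array([-0.13  ,  0.2039]), array([0.4112, 0.2895]))]
side release_top 0.55 line [-0.1268  0.2069] [0.0322 0.0365] 9.736912727355957
side release_top [([333.4, 373.1], 0.78, 'line', array([-0.128 ,  0.1997]), array([0.4136, 0.2855]))]
top release_top []
```

View pics/wrist_i.png

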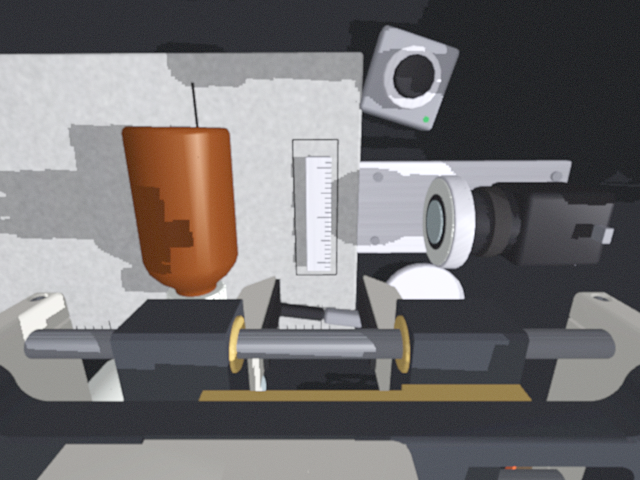

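The bar lies in its outline (306–332, 155–272 within 293–338, 140–275), the bottle is on the line, and the button is at (413,76). Going to press it with the fingers shut.

Emit:
{"api": "carry_out", "payload": {
  "translation": [
    [0.0207,-0.0318,0],
    [0.0207,-0.0318,0],
    [0.0207,-0.0318,0],
    [0.0207,-0.0318,0],
    [0,0,0],
    [0,0,0.04],
    [0,0,0.04],
    [0,0,0.04],
    [0,0,0.02],
    [0,0,0]
  ],
  "turn": [
    [0,0,0],
    [0,0,0],
    [0,0,0],
    [0,0,0],
    [0,0,0],
    [0,0,0],
    [0,0,0],
    [0,0,0],
    [0,0,0],
    [0,0,0]
  ],
  "gripper": [1,1,1,1,1,1,1,1,1,1]
}}

```text
time: 36.15
tool_pos: [0.4127, 0.2879, 0.057]
tool_rot: [-3.136, 0.002, 1.673]
contact_force: [-0.6, 0.2, 0.2]
opening: 0.0005
```

Emit:
{"api": "carry_out", "payload": {
  "translation": [
    [0,0,0.005],
    [0,0,0.003],
    [0,0,0.003],
    [0,0,0.002],
    [0,0,0.002],
    [0,0,0]
  ],
  "turn": [
    [0,0,0],
    [0,0,0],
    [0,0,0],
    [0,0,0],
    [0,0,0],
    [0,0,0]
  ],
  "gripper": [1,1,1,1,1,1]
}}

```text
time: 36.75
tool_pos: [0.4138, 0.2891, 0.0447]
tool_rot: [3.141, 0.0, 1.673]
contact_force: [-0.5, -0.8, -0.1]
opening: 0.0004
```

Emit:
{"api": "carry_out", "payload": {
  "translation": [
    [0,0,0.002],
    [0,0,0.002],
    [0,0,0]
  ],
  "turn": [
    [0,0,0],
    [0,0,0],
    [0,0,0]
  ],
  "gripper": [1,1,1]
}}

```text
time: 37.05
tool_pos: [0.4139, 0.2892, 0.0407]
tool_rot: [3.141, -0.0, 1.673]
contact_force: [-0.5, -0.3, 3.3]
opening: 0.0005
```

Emit:
{"api": "carry_out", "payload": {
  "translation": [
    [0,0,0.001],
    [0,0,0.001],
    [0,0,0]
  ],
  "turn": [
    [0,0,0],
    [0,0,0],
    [0,0,0]
  ],
  "gripper": [1,1,1]
}}

```text
time: 37.35
tool_pos: [0.414, 0.2892, 0.0387]
tool_rot: [3.141, -0.0, 1.673]
contact_force: [-1.2, -0.3, 4.5]
opening: -0.0001
```

Emit:
{"api": "carry_out", "payload": {
  "translation": [
    [0,0,0.001],
    [0,0,0.001],
    [0,0,0]
  ],
  "turn": [
    [0,0,0],
    [0,0,0],
    [0,0,0]
  ],
  "gripper": [1,1,1]
}}

```text
time: 37.65
tool_pos: [0.414, 0.2893, 0.038]
tool_rot: [3.141, -0.0, 1.673]
contact_force: [-3.1, -1.8, 17.0]
opening: 0.0005
```

Spring force rose to 4.5 N, then a hard stop at z = 0.038 m: 6 mm of travel, so fully pressed. Retreating and checking.

Emit:
{"api": "carry_out", "payload": {
  "translation": [
    [0,0,0],
    [0,0,-0.01],
    [0,0,-0.03],
    [0,0,-0.04],
    [0,0,-0.05],
    [0,0,-0.04],
    [-0.03,-0.03,0],
    [-0.03,-0.03,0],
    [0,0,0],
    [0,0,0]
  ],
  "turn": [
    [0,0,0],
    [0,0,0],
    [0,0,0],
    [0,0,0],
    [0,0,0],
    [0,0,0],
    [0,0,0],
    [0,0,0],
    [0,0,0],
    [0,0,0]
  ],
  "gripper": [1,1,1,1,1,1,1,1,1,1]
}}

```text
time: 38.65
tool_pos: [0.3601, 0.223, 0.2068]
tool_rot: [3.141, -0.0, 1.672]
contact_force: [-0.4, 0.8, -0.4]
opening: 0.0005
```

```bash
python3 look.py side,top j
```

```text
line coords; tool [-0.1875  0.1429] [0.3601 0.223  0.2068]
side bottle region 0.87 [ 0.0073 -0.0019] [0.1895 0.1138] 5.4830780029296875
side bottle [([275.3, 280.8], 0.85, array([ 0.0094, -0.0048]), array([0.5709, 0.0959])), ([456.0, 190.8], 0.64, array([-0.4111, -0.347 ]), array([ 0.187 , -0.2869])), ([216.8, 329.9], 0.51, array([0.1077, 0.1326]), array([0.6549, 0.2425]))]
side focus_line [([279.8, 295.6], 0.69, array([0.0006, 0.0001]), array([0.5617, 0.0999]))]
side jar [([382.4, 325.2], 0.86, array([-0.2254,  0.0503]), array([0.3317, 0.1271])), ([362.2, 184.4], 0.72, array([-0.1735, -0.4221]), array([ 0.431 , -0.3377])), ([191.0, 253.3], 0.5, array([ 0.2312, -0.1223]), array([0.8034, 0.0014])), ([359.9, 161.1], 0.47, array([-0.1649, -0.5286]), array([ 0.4503, -0.4428]))]
top bottle [([156.8, 364.1], 0.81, array([-0.3547,  0.2594]), array([0.182 , 0.3221])), ([407.9, 364.4], 0.7, array([-0.411 , -0.3656]), array([ 0.189 , -0.3055])), ([251.8, 213.5], 0.64, array([ 0.0044, -0.0041]), array([0.5658, 0.0961])), ([448.8, 290.2], 0.5, array([-0.2352, -0.4893]), array([ 0.3764, -0.4108])
[... 580 characters left out ...]
[269.8, 339.8], 0.63, 'line', array([0.0045, 0.1256]), array([0.5529, 0.2252])), ([360.9, 162.5], 0.46, 'line', array([-0.1669, -0.487 ]), array([ 0.4441, -0.4016]))]
top scale_bar 0.64 line [0.0003 0.116 ] [0.1228 0.0276] 4.999602794647217
top scale_bar [([205.3, 220.9], 0.82, 'line', array([0.0003, 0.1211]), array([0.5492, 0.2203]))]
side release_top 0.61 line [-0.1268  0.2079] [0.0322 0.0384] 9.73672866821289
side release_top [([334.6, 374.7], 0.54, 'line', array([-0.1304,  0.2029]), array([0.4108, 0.2885]))]
top release_top [([255.8, 216.1], 0.48, 'line', array([-0.0004, -0.0126]), array([0.5619, 0.0872])), ([211.4, 178.9], 0.43, 'line', array([0.1076, 0.0957]), array([0.6585, 0.2058]))]
```

View pics/side_j.png

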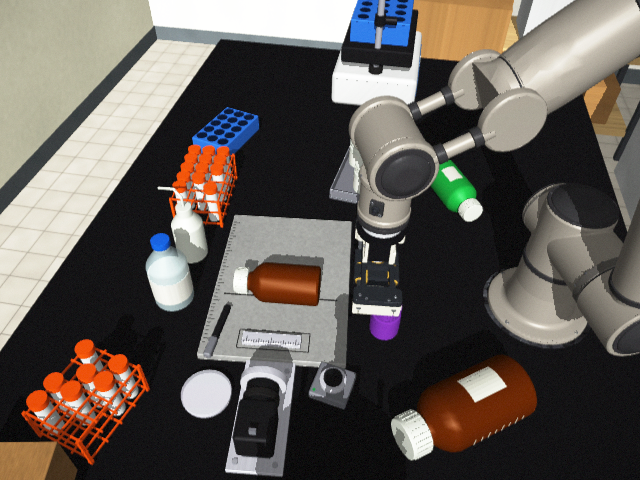

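Everything is in place: bottle at (285,283) on the line, bar in its outline at (272,338), other things unmoved, arm clear. Handing in.

```bash
python3 -c "
from cell import robot
print(robot.hand_in())"
```

```text
the job is handed in; nothing more can be done
None
```

The job is done and handed in at about 39 s of the allowed 72 s. The hand-in gives no verdict, so what follows is from my own checks.

- **Jar:** it stands in the free half of the tray, at about (0.429, -0.326) m. I saw it upright in a camera picture before rolling the bottle. In the last pictures the arm hides the tray in the side view, and there I relied on the networks, which still find the jar there.
- **Bottle:** rolled to the line in slow pushes, and it did not run past. The last readings across the line run from -2 to -5 mm (limit 10 mm), with about 5 to 9 mm along it.
- **Scale bar:** flat in its outline, about 4 mm off its middle towards the camera. The wrist and top cameras gave 1 to 4.5 mm, and the side camera up to 10 mm (limit 14 mm). The close wrist view showed the bar fully inside the printed lines.
- **Release button:** its spring force rose to about 4.5 N, then it hit a hard stop at z = 0.038 m, which is 6 mm of travel. I could not read the button's joint directly, and did not measure that it sprang back.
- **Other things:** the marker pen, petri dish, wash bottle and reagent bottle look unmoved in the last side view. The networks find the two jars already in the tray where they were, and the arm ended clear of everything.

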